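# Weigh in the two full objective canisters

## Robot

A 6-joint arm with a two-finger parallel gripper is mounted at the origin on the work surface. World frame = base frame: x ahead of the robot, y to its left, z up, the work surface at z = 0. Lengths are in m, angles in rad, forces in N, time in s.
With the tool pointing down it reaches from about 0.35 to 0.975 m from the base axis. Payload 4.9 kg.
Tool frame: the origin (TCP) lies at the very end of the fingers, on their centre line; the grasp point (between the pads) lies 19 mm behind it; z points along the fingers, y is the line along which they close (so a half turn about z gives the same grasp; the last joint's range is limited). The gripper opens to 85 mm and grips with 20 to 120 N. Pads are 22 mm wide; open, the fingers measure 114 mm over their backs; the gripper's body (76 mm by 85 mm) begins 54 mm behind the grasp point. The pads swing forward as they close: fully open they stand 13 mm farther back than shut.
Start: joints at [-1.294, 0.053, 1.613, -0, 1.476, -0.119], TCP at [0.241, -0.577, 0.231] pointing down, gripper open.
Joint ranges: [-3.01, 3.01], [-1.01, 2.22], [0.06, 2.58], [-1.02, 4.17], [0.09, 2.62], [-3.14, 3.14]. Speed limits (rad/s): [2.57, 2.57, 3.14, 3.14, 3.14, 3.14].

## Interface

Orientations are given as a unit quaternion [w, x, y, z].
In Python, from plant import * gives the robot as it stands.
- The arm moves only by the tool jog_arm, never from a script. Its argument "moves" is a list that holds one entry, the list of rows, each a list of 7 numbers: the finger opening in cm, from 0 to 8.54, then the shift along the tool's x, y, z in cm, then the turn, a rotation vector about the tool's x, y, z in rad. A call has 1 to 20 rows; each row shifts and turns the commanded pose from where the row before left it, along the tool's axes as they then stand; what a row does not reach is not made up. A row lasts 1/12 s, in which the tool goes at most 41.7 mm and 7.16 degrees, less where a joint would pass 70% of its speed; a pose out of reach is approached as far as the arm can. A call is refused whole if a number of a shift passes 4.17 or a number of a turn 0.125, either way. A call with a gripper value outside its range is refused whole. The fingers move at their own pace and stop on an object; the grip force is fixed at half the most. Time passes only in rows, so rows that do not move let the fingers close. It gives the time, the measured TCP pose, the force, the opening and the grip force at its end, in the units of the state.
- state(): the state, without advancing time (a new reading comes with each control period).
- grab_frame(name): name is "scene" or "top" or "wrist"; returns a dict with "color" (420x560x3 uint8, blue, green, red), "depth" (420x560 float32, m along the optical axis (not along the pixel's ray), 0 where there is no reading), "fx", "fy", "cx", "cy" (pixels), "R" (3x3) and "t" (3): a world point X has camera coordinates R X + t. Camera axes: x right, y down, z forward; pixel columns grow to the right and rows downward; lengths in m; the calibration is good to about 2 mm. The wrist camera is an equidistant fisheye: a pixel r from the principal point sees the ray r / f radians off the axis. A picture is of the moment at which its call begins.
- job_done(): hands the job in; it is judged then, once.
Trained networks look in a picture, given as the dict that the camera call returned (one of the last four; its "shot" number tells which), for a name from the list of things; names that differ only in an ending like _2 or _b are one class to them, and where a whole thing is asked for, a point or a joint stands for the part that bears it (a point fixed in the world has none). Each returns a list of dicts, best first, with "p" (0 to 1); they miss things now and then, are a little off and sometimes report something else, mostly with a low value. They report only what shows in the picture. A call takes as long as a camera call.
- recognise(name, picture): "rect" ([centre column, centre row, width, height] in pixels, round what is visible of it).
- regions_of(name, picture): "pixels" (420x560 bool, what is visible of it) and "rect" ([centre column, centre row, width, height] in pixels, round what is visible of it).
The state is a dict: "time": time; "joint_pos": joint angles; "joint_vel": joint speeds; "joint_efforts": joint torques, N m; "tool_pos": TCP position; "tool_rot": TCP orientation; "contact_force": force on the tool from outside, world axes, zero at the start; "ft_torque": the same for the moment, N m; "gripper_width": opening from 0.0 (shut) to 1.0 (fully open); "grasp_force": force on a finger pad.
Only numpy, scipy, OpenCV 4.12 (cv2) and the standard library are available. Lean on these libraries where they do the work, as an engineer would, in place of code of your own. Each camera call takes 0.05 s, during which the arm holds its last target. There are 200 camera calls.

## Task

Two of the four identical closed canisters beside the bench scale still have a microscope objective in them; the other two are empty, and only their weight tells which. Find the two heavy ones and set both gently, upright, on the scale's pan, and leave the two light ones standing where they stood at the start (put back any that you lifted). Keep all canisters upright and do not knock anything else about.

Things in the scene. Friction and masses are not known exactly. Their poses are not given: they have to be found in the camera images.
- canister_a: one of four identical upright closed cylinders, black with a metal cap, 54 mm diameter, 85 mm tall, shut for good (the cap is part of it). Alone it weighs about 110 g; two of the four hold a loose 310 g objective, the other two only a 12 g foam cradle, which cannot be seen from outside. Origin: centre of the underside; z up along its axis
- canister_b: one of four identical upright closed cylinders, black with a metal cap, 54 mm diameter, 85 mm tall, shut for good (the cap is part of it). Alone it weighs about 110 g; two of the four hold a loose 310 g objective, the other two only a 12 g foam cradle, which cannot be seen from outside. Origin: centre of the underside; z up along its axis
- canister_c: one of four identical upright closed cylinders, black with a metal cap, 54 mm diameter, 85 mm tall, shut for good (the cap is part of it). Alone it weighs about 110 g; two of the four hold a loose 310 g objective, the other two only a 12 g foam cradle, which cannot be seen from outside. Origin: centre of the underside; z up along its axis
- canister_d: one of four identical upright closed cylinders, black with a metal cap, 54 mm diameter, 85 mm tall, shut for good (the cap is part of it). Alone it weighs about 110 g; two of the four hold a loose 310 g objective, the other two only a 12 g foam cradle, which cannot be seen from outside. Origin: centre of the underside; z up along its axis
- pan_center (a point): centre of the top face of the scale's flat rimless pan, 150 mm (x) by 200 mm (y), 6 mm thick, z up, -x towards the display. Top 68 mm above the table when empty; it sinks level under load and this point with it. Housing under it: 36 mm tall, 145 mm to -x, 80 mm to +x, 103 mm to each side. Two canisters fit side by side along y, 48 mm either side of centre
- pan (a joint): how far the pan has sunk, in m: 0 empty, to 0.022 at its stop. Damped spring of 600 N/m with a small preload: a light canister (0.12 kg) sinks it 0.0015 to 0.002, a heavy one (0.42 kg) about 0.0065, two heavy ones about 0.013 to 0.0137
- oil_bottle: bystander: small round bottle, 36 mm diameter, 70 mm tall, standing among the canisters. Origin: centre of the underside
- eyepiece: bystander: standing eyepiece, black top on a metal barrel, 37 mm diameter, 62 mm tall, between the canisters and the scale. Origin: centre of the underside
- dishes: bystander: stack of three glass dishes, 90 mm diameter, 41 mm tall. Origin: centre of the underside
- slide_box: bystander: wooden slide box, 100 x 85 x 34 mm. Origin: centre of the underside
- beaker: bystander: glass beaker, 70 mm diameter, 85 mm tall, beyond the scale. Origin: centre of the underside
- screwdriver: bystander: screwdriver lying on the table beyond the scale, 170 mm long. Origin: on its axis, handle towards its -x

How it is judged:
By the outcome, as a careful person would: the job done as asked, in the order asked, and still so for the second after the job is handed in, with the robot touching nothing.
It also fails if it takes over 72 s, if anything falls off the work surface, if the arm or the gripper's body presses on something with over 40 N, if the wrist force passes 120 N, or if a joint passes its speed limit or range.

## Working session

There is one attempt and no reset: what is moved stays moved. The work goes in short steps, Python scripts to look and compute and a tool call to move; the robot and the scene stay as the last step left them, time stands still between calls to the robot, and variables do not carry over. Pictures are saved under pics/ and viewed, at most 10 in all, crops included, and the job is handed in when it is done.

Besides the shell and the picture viewer there is one more tool, called after ">>>" by a JSON object that holds its "op" and its "data", one argument or row to a line. jog_arm: Moves the arm, as the interface text tells. Its arguments: {"type":"object","properties":{"moves":{"type":"array"}},"required":["moves"]}

```bash
mkdir -p pics
cat > h.py <<'E'
from plant import *
import numpy as np, cv2
def world(f,m):
    v,u=np.nonzero(m&(f["depth"]>0)); d=f["depth"][v,u]
    P=np.c_[(u-f["cx"])/f["fx"]*d,(v-f["cy"])/f["fy"]*d,d]
    return (P-f["t"])@f["R"]
E
python3 - <<'E'
from h import *
s=state(); print(s)
for n in("scene","top"):
    f=grab_frame(n); cv2.imwrite(f"pics/{n}0.png",f["color"])
    for o in("canister_a","pan_center","oil_bottle","eyepiece","dishes","slide_box","beaker"):
        for r in regions_of(o,f)[:5]:
            if r["p"]<.3: continue
            P=world(f,r["pixels"]); 
            if len(P)<10: continue
            z=np.percentile(P[:,2],95); T=P[abs(P[:,2]-z)<.006]
            print(n,o,round(r["p"],2),np.round(r["rect"]),"top z",z.round(3),"mid",((T.max(0)+T.min(0))/2).round(3),"ext",np.ptp(T,0).round(3),len(T))
E
```

```text
{'time': 0.0, 'joint_pos': array([-1.29400249e+00,  5.33709183e-02,  1.61430595e+00,  1.11428597e-05,
        1.47597124e+00, -1.18985561e-01]), 'joint_vel': array([ 4.83558758e-05,  1.06482115e-03,  9.07772647e-04,  8.29153786e-04,
        6.21010670e-04, -5.49463040e-04]), 'joint_efforts': array([ 1.45308553e-03, -3.93677545e+01, -3.70171595e+01, -7.99256009e-05,
        6.96938179e-03, -1.96749966e-05]), 'tool_pos': array([ 0.24079563, -0.57607978,  0.23004715]), 'tool_rot': array([-1.02496604e-03,  9.80483234e-01,  1.96600029e-01, -7.54791545e-05]), 'contact_force': array([-0.50079507, -0.99120545,  0.39136215]), 'ft_torque': array([-0.02732458, -0.02860144,  0.00920188]), 'grasp_force': 0.0, 'gripper_width': 0.9968546463820303}
scene canister_a 0.69 [235. 242.  30.  35.] top z 0.087 mid [ 0.645 -0.081  0.087] ext [0.057 0.054 0.011] 281
scene canister_a 0.67 [266. 193.  19.  33.] top z 0.087 mid [ 0.472 -0.047  0.086] ext [0.054 0.049 0.009] 211
scene canister_a 0.62 [184. 210.  24.  43.] top z 0.087 mid [ 0.582 -0.244  0.087] ext [0.055 0.054 0.01 ] 244
scene canister_a 0.61 [2
[... 1420 characters left out ...]
3.] top z 0.073 mid [ 0.528 -0.164  0.073] ext [0.016 0.016 0.008] 35
top oil_bottle 0.7 [340. 228.  14.  10.] top z 0.073 mid [ 0.528 -0.164  0.073] ext [0.016 0.016 0.008] 35
top eyepiece 0.71 [272. 223.  12.  18.] top z 0.067 mid [0.531 0.027 0.066] ext [0.03  0.03  0.009] 86
top dishes 0.86 [428. 166.  36.  35.] top z 0.047 mid [ 0.694 -0.414  0.046] ext [0.089 0.087 0.01 ] 534
top slide_box 0.76 [447. 272.  38.  39.] top z 0.04 mid [ 0.401 -0.457  0.04 ] ext [0.104 0.087 0.011] 788
top slide_box 0.51 [370. 206.  28.  24.] top z 0.091 mid [ 0.579 -0.245  0.09 ] ext [0.051 0.051 0.01 ] 218
top beaker 0.8 [109. 183.  30.  28.] top z 0.086 mid [0.637 0.483 0.086] ext [0.07  0.068 0.011] 112
```

Run:
```python
from h import *
f=grab_frame("top"); 
cv2.imwrite("pics/t1.png",cv2.resize(f["color"][120:330,60:500],(800,382),interpolation=cv2.INTER_CUBIC))
H,W=f["depth"].shape
P=world(f,np.ones((H,W),bool))
k=(abs(P[:,0]-.52)<.18)&(abs(P[:,1]-.18)<.2)
for a,b in((.028,.05),(.05,.06),(.062,.068),(.068,.08)):
    T=P[k&(P[:,2]>a)&(P[:,2]<b)]
    if len(T): print(a,b,len(T),np.percentile(T,[0,2,50,98,100],axis=0).round(3).tolist())
T=P[k&(P[:,2]>.064)&(P[:,2]<.08)&(P[:,1]>.06)]
import cv2
print(cv2.minAreaRect((T[:,:2]*1000).astype(np.float32)))
```

```text
0.028 0.05 2010 [[0.364, 0.012, 0.028], [0.372, 0.087, 0.031], [0.419, 0.206, 0.038], [0.529, 0.308, 0.044], [0.618, 0.318, 0.048]]
0.05 0.06 38 [[0.459, 0.009, 0.051], [0.5, 0.009, 0.052], [0.527, 0.029, 0.058], [0.567, 0.229, 0.06], [0.585, 0.254, 0.06]]
0.062 0.068 1460 [[0.431, 0.012, 0.062], [0.448, 0.025, 0.063], [0.525, 0.187, 0.066], [0.603, 0.288, 0.068], [0.617, 0.301, 0.068]]
0.068 0.08 2634 [[0.431, 0.014, 0.068], [0.445, 0.093, 0.068], [0.523, 0.188, 0.07], [0.602, 0.287, 0.075], [0.617, 0.301, 0.08]]
((524.548828125, 190.03541564941406), (200.3695526123047, 150.12255859375), 77.7454833984375)
```

View pics/t1.png

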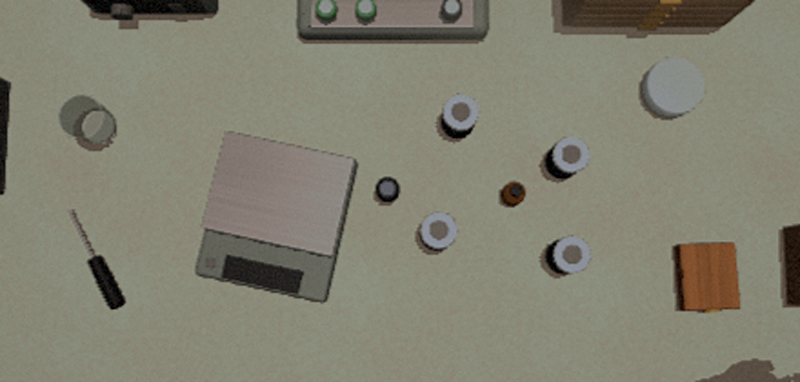

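The picture shows four silver-capped canisters at crop pixels (460,112), (437,231), (570,157) and (571,254). The bottle is at (513,193), the eyepiece at (387,188) and the pan, turned about -12°, at (280,190). This agrees with the measured positions. I'll turn the tool so the fingers close along the pan's x, and go over the canister at (0.4345,-0.2415).

>>> {"op": "jog_arm", "data": {
  "moves": [
    [[8.54, 0, 0, 0.9, 0, 0, -0.12], [8.54, 0, 0, 0.9, 0, 0, -0.12], [8.54, 0, 0, 0.9, 0, 0, -0.12], [8.54, 0, 0, 0.9, 0, 0, -0.12], [8.54, 0, 0, 0.9, 0, 0, -0.12], [8.54, 0, 0, 0.9, 0, 0, -0.12], [8.54, 0, 0, 0.9, 0, 0, -0.12], [8.54, 0, 0, 0.9, 0, 0, -0.12], [8.54, 3.07, 0.98, 0, 0, 0, 0], [8.54, 3.07, 0.98, 0, 0, 0, 0], [8.54, 3.07, 0.98, 0, 0, 0, 0], [8.54, 3.07, 0.98, 0, 0, 0, 0], [8.54, 3.07, 0.98, 0, 0, 0, 0], [8.54, 3.07, 0.98, 0, 0, 0, 0], [8.54, 3.07, 0.98, 0, 0, 0, 0], [8.54, 3.07, 0.98, 0, 0, 0, 0], [8.54, 3.07, 0.98, 0, 0, 0, 0], [8.54, 3.07, 0.98, 0, 0, 0, 0], [8.54, 3.07, 0.98, 0, 0, 0, 0], [8.54, 3.07, 0.98, 0, 0, 0, 0]]
  ]
}}

```text
time: 2.52
tool_pos: [0.4351, -0.2404, 0.1596]
tool_rot: [0.0, 0.779, 0.627, 0.0]
contact_force: [-0.1, 0.3, 0.4]
gripper_width: 1.005
grasp_force: 0.0
```

```bash
cat >> h.py <<'E'
from scipy.spatial.transform import Rotation
G=dict(A=(.644,-.0815),B=(.470,-.047),C=(.580,-.2445),D=(.4345,-.2415),L=(.535,.237),R=(.514,.143))
def rep(*targets):
    for i in range(4): grab_frame("wrist")
    S=[]
    for i in range(4): grab_frame("wrist"); S.append(state()["contact_force"][2])
    s=state(); q=s["tool_rot"]; R=Rotation.from_quat(q[[1,2,3,0]]).as_matrix()
    print("t",round(s["time"],2),"tcp",s["tool_pos"].round(4),"xyaw",np.degrees(np.arctan2(R[1,0],R[0,0])).round(1),"tz",R[:,2].round(3),"Fz",np.round(S,2),np.mean(S).round(2),"w",round(s["gripper_width"],3),"g",round(s["grasp_force"],1))
    for n in targets: print(n,"tool cm at same z:",(100*R.T@(np.r_[G[n],s["tool_pos"][2]]-s["tool_pos"])).round(2))
    return s
E
python3 -c "from h import *;rep('D')"
```

```text
t 2.92 tcp [ 0.434  -0.2428  0.1593] xyaw 77.6 tz [-0. -0. -1.] Fz [ 1.16  0.2  -0.05 -0.24] 0.27 w 0.996 g 0.0
D tool cm at same z: [ 0.14  0.02 -0.  ]
```

>>> {"op": "jog_arm", "data": {
  "moves": [
    [[8.54, 0.1, 0, 2, 0, 0, 0], [8.54, 0, 0, 2, 0, 0, 0], [8.54, 0, 0, 2, 0, 0, 0], [8.54, 0, 0, 2, 0, 0, 0], [8.54, 0, 0, 2, 0, 0, 0], [8.54, 0, 0, 1.2, 0, 0, 0], [8.54, 0, 0, 0.8, 0, 0, 0], [8.54, 0, 0, 0, 0, 0, 0], [4.5, 0, 0, 0, 0, 0, 0], [4.5, 0, 0, 0, 0, 0, 0], [4.5, 0, 0, 0, 0, 0, 0], [4.5, 0, 0, 0, 0, 0, 0], [4.5, 0, 0, 0, 0, 0, 0], [4.5, 0, 0, 0, 0, 0, 0], [4.5, 0, 0, -0.4, 0, 0, 0], [4.5, 0, 0, -0.6, 0, 0, 0], [4.5, 0, 0, -0.6, 0, 0, 0], [4.5, 0, 0, -0.4, 0, 0, 0], [4.5, 0, 0, 0, 0, 0, 0], [4.5, 0, 0, 0, 0, 0, 0]]
  ]
}}

```text
time: 4.58
tool_pos: [0.4348, -0.2409, 0.0596]
tool_rot: [0.0, 0.779, 0.627, 0.0]
contact_force: [-0.1, -0.2, -3.5]
gripper_width: 0.621
grasp_force: 63.7
```

```bash
python3 -c "from h import *;rep('D','L','C')"
```

```text
t 4.98 tcp [ 0.4345 -0.2408  0.0591] xyaw 77.7 tz [-0.  0. -1.] Fz [-4.47 -3.63 -4.14 -3.64] -3.97 w 0.62 g 63.7
D tool cm at same z: [-0.07  0.01 -0.  ]
L tool cm at same z: [ 4.882e+01 -3.800e-01  1.000e-02]
C tool cm at same z: [ 2.74 14.29 -0.  ]
```

This canister weighs about 4.1 N, so it is heavy. I'll carry it to the far pan slot.

>>> {"op": "jog_arm", "data": {
  "moves": [
    [[4.5, 0, 0, -0.8, 0, 0, 0], [4.5, 0, 0, -2, 0, 0, 0], [4.5, 0, 0, -2.5, 0, 0, 0], [4.5, 0, 0, -2.5, 0, 0, 0], [4.5, 0, 0, -1.7, 0, 0, 0], [4.5, 1, 0, 0, 0, 0, 0], [4.5, 2, 0, 0, 0, 0, 0], [4.5, 3, 0, 0, 0, 0, 0], [4.5, 3.4, -0.1, 0, 0, 0, 0], [4.5, 3.4, -0.1, 0, 0, 0, 0], [4.5, 3.4, -0.1, 0, 0, 0, 0], [4.5, 3.4, -0.1, 0, 0, 0, 0], [4.5, 3.4, 0, 0, 0, 0, 0], [4.5, 3.4, 0, 0, 0, 0, 0], [4.5, 3.4, 0, 0, 0, 0, 0], [4.5, 3.4, 0, 0, 0, 0, 0], [4.5, 3.4, 0, 0, 0, 0, 0], [4.5, 3.4, 0, 0, 0, 0, 0], [4.5, 3.4, 0, 0, 0, 0, 0], [4.5, 3.4, 0, 0, 0, 0, 0]]
  ]
}}

```text
time: 6.65
tool_pos: [0.5294, 0.2195, 0.1528]
tool_rot: [-0.001, 0.779, 0.627, -0.001]
contact_force: [1.2, -1.7, -4.0]
gripper_width: 0.622
grasp_force: 64.1
```

>>> {"op": "jog_arm", "data": {
  "moves": [
    [[4.5, 1.3, 0, 0, 0, 0, 0], [4.5, 0.7, 0, 0, 0, 0, 0], [4.5, 0, 0, 0.8, 0, 0, 0], [4.5, 0, 0, 1, 0, 0, 0], [4.5, 0, 0, 0.8, 0, 0, 0], [4.5, 0, 0, 0.4, 0, 0, 0]]
  ]
}}

```text
time: 7.15
tool_pos: [0.5333, 0.2351, 0.1214]
tool_rot: [-0.001, 0.779, 0.626, -0.002]
contact_force: [0.1, 0.4, -3.8]
gripper_width: 0.615
grasp_force: 64.1
```

Run:
```python
from h import *
rep('L')
f=grab_frame("scene"); cv2.imwrite("pics/s2.png",cv2.resize(f["color"][150:320,150:480],(792,408),interpolation=cv2.INTER_CUBIC))
```

```text
t 7.55 tcp [0.5353 0.2367 0.1251] xyaw 77.7 tz [ 0.001  0.    -1.   ] Fz [-3.58 -3.72 -4.44 -3.88] -3.91 w 0.619 g 64.0
L tool cm at same z: [ 0.02 -0.04 -0.  ]
```

View pics/s2.png

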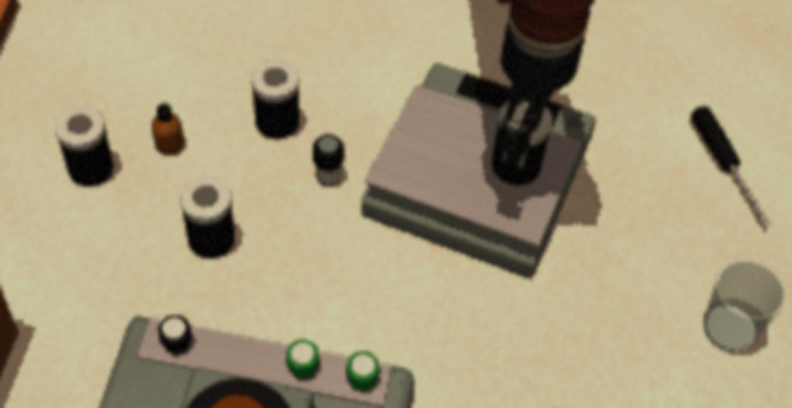

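The canister hangs over the far half of the pan, its base at about (517,175) in the crop, upright with the pan clear around it. I'll lower it slowly until the pan carries it.

>>> {"op": "jog_arm", "data": {
  "moves": [
    [[4.5, 0, 0, 0.6, 0, 0, 0], [4.5, 0, 0, 0.5, 0, 0, 0], [4.5, 0, 0, 0.3, 0, 0, 0], [4.5, 0, 0, 0.2, 0, 0, 0], [4.5, 0, 0, 0.2, 0, 0, 0], [4.5, 0, 0, 0.2, 0, 0, 0], [4.5, 0, 0, 0.2, 0, 0, 0], [4.5, 0, 0, 0.1, 0, 0, 0], [4.5, 0, 0, 0, 0, 0, 0]]
  ]
}}

```text
time: 8.35
tool_pos: [0.5348, 0.2368, 0.1015]
tool_rot: [-0.0, 0.779, 0.627, -0.0]
contact_force: [-2.2, -0.7, 0.6]
gripper_width: 0.618
grasp_force: 64.6
```

```bash
python3 -c "from h import *;rep('L')"
```

```text
t 8.75 tcp [0.5349 0.2368 0.1014] xyaw 77.7 tz [ 0.  0. -1.] Fz [1.52 1.17 1.03 1.31] 1.26 w 0.614 g 64.6
L tool cm at same z: [0.02 0.01 0.  ]
```

>>> {"op": "jog_arm", "data": {
  "moves": [
    [[4.5, 0, 0, -0.15, 0, 0, 0], [4.5, 0, 0, 0, 0, 0, 0], [6, 0, 0, 0, 0, 0, 0], [7, 0, 0, 0, 0, 0, 0], [8.54, 0, 0, 0, 0, 0, 0], [8.54, 0, 0, 0, 0, 0, 0], [8.54, 0, 0, 0, 0, 0, 0], [8.54, 0, 0, 0, 0, 0, 0], [8.54, 0, 0, -1, 0, 0, 0], [8.54, 0, 0, -2, 0, 0, 0], [8.54, 0, 0, -2.5, 0, 0, 0], [8.54, 0, 0, -2.5, 0, 0, 0], [8.54, -1.5, 0.5, 0, 0, 0, 0], [8.54, -3.5, 1.1, 0, 0, 0, 0], [8.54, -3.8, 1.2, 0, 0, 0, 0], [8.54, -3.8, 1.2, 0, 0, 0, 0], [8.54, -3.8, 1.2, 0, 0, 0, 0], [8.54, -3.8, 1.2, 0, 0, 0, 0], [8.54, -3.8, 1.2, 0, 0, 0, 0], [8.54, -3.8, 1.2, 0, 0, 0, 0]]
  ]
}}

```text
time: 10.42
tool_pos: [0.5616, -0.0555, 0.184]
tool_rot: [0.001, 0.779, 0.627, 0.0]
contact_force: [0.9, 0.4, 0.7]
gripper_width: 1.003
grasp_force: 0.0
```

>>> {"op": "jog_arm", "data": {
  "moves": [
    [[8.54, -3.8, 1.2, 0, 0, 0, 0], [8.54, -3.8, 1.2, 0, 0, 0, 0], [8.54, -3.8, 1.2, 0, 0, 0, 0], [8.54, -3.5, 1.1, 0, 0, 0, 0], [8.54, -2, 0.7, 0, 0, 0, 0], [8.54, -1, 0.4, 0, 0, 0, 0]]
  ]
}}

```text
time: 10.92
tool_pos: [0.58, -0.2441, 0.1837]
tool_rot: [0.001, 0.78, 0.626, 0.0]
contact_force: [-0.3, -0.7, 0.6]
gripper_width: 1.0
grasp_force: 0.0
```

Run:
```python
from h import *
rep('C')
f=grab_frame("top"); cv2.imwrite("pics/t2.png",cv2.resize(f["color"][120:330,60:500],(800,382),interpolation=cv2.INTER_CUBIC))
for r in regions_of("canister_a",f)[:5]:
    P=world(f,r["pixels"]); z=np.percentile(P[:,2],95); T=P[abs(P[:,2]-z)<.006]
    print(round(r["p"],2),z.round(3),((T.max(0)+T.min(0))/2).round(3))
```

```text
t 11.32 tcp [ 0.5801 -0.2393  0.1829] xyaw 77.8 tz [ 0.  0. -1.] Fz [ 0.28 -0.52 -0.05 -0.33] -0.15 w 1.001 g 0.0
C tool cm at same z: [-0.51  0.1  -0.  ]
0.83 0.09 [ 0.643 -0.082  0.089]
0.65 0.152 [0.534 0.235 0.151]
0.64 0.091 [ 0.469 -0.048  0.09 ]
```

View pics/t2.png

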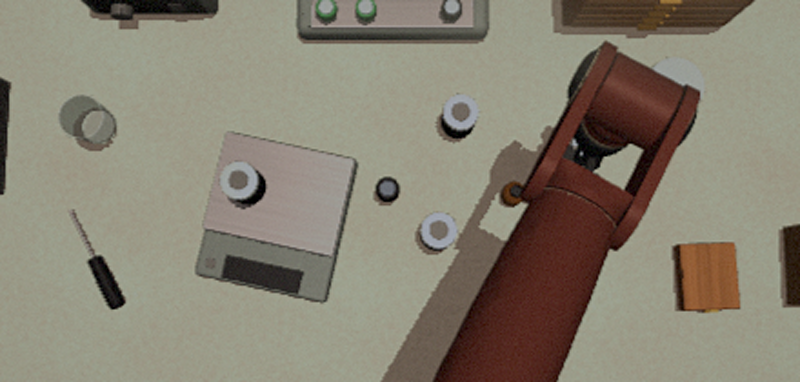

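The heavy canister stands on the pan at crop pixel (240,183), and nothing else has moved. Next is canister C, now under the arm.

>>> {"op": "jog_arm", "data": {
  "moves": [
    [[8.54, -0.5, 0.1, 2, 0, 0, 0], [8.54, 0, 0, 2.5, 0, 0, 0], [8.54, 0, 0, 2.5, 0, 0, 0], [8.54, 0, 0, 2.5, 0, 0, 0], [8.54, 0, 0, 2.3, 0, 0, 0], [8.54, 0, 0, 1.5, 0, 0, 0], [8.54, 0, 0, 1, 0, 0, 0], [8.54, 0, 0, 0, 0, 0, 0], [4.5, 0, 0, 0, 0, 0, 0], [4.5, 0, 0, 0, 0, 0, 0], [4.5, 0, 0, 0, 0, 0, 0], [4.5, 0, 0, 0, 0, 0, 0], [4.5, 0, 0, 0, 0, 0, 0], [4.5, 0, 0, 0, 0, 0, 0], [4.5, 0, 0, -0.4, 0, 0, 0], [4.5, 0, 0, -0.6, 0, 0, 0], [4.5, 0, 0, -0.6, 0, 0, 0], [4.5, 0, 0, -0.4, 0, 0, 0], [4.5, 0, 0, 0, 0, 0, 0], [4.5, 0, 0, 0, 0, 0, 0]]
  ]
}}

```text
time: 13.08
tool_pos: [0.5801, -0.2461, 0.0602]
tool_rot: [0.0, 0.779, 0.627, 0.0]
contact_force: [0.1, 0.3, -1.7]
gripper_width: 0.622
grasp_force: 63.1
```

```bash
python3 -c "from h import *;rep('C','R','A')"
```

```text
t 13.48 tcp [ 0.5798 -0.2459  0.0595] xyaw 77.7 tz [-0.  0. -1.] Fz [-1.31 -1.08 -1.12 -0.74] -1.06 w 0.626 g 63.1
C tool cm at same z: [ 0.14 -0.01  0.  ]
R tool cm at same z: [ 3.659e+01 -1.472e+01  1.000e-02]
A tool cm at same z: [17.43  2.77  0.  ]
```

It weighs about 1.2 N, so it is light. I'll put it back and go to canister A.

>>> {"op": "jog_arm", "data": {
  "moves": [
    [[4.5, 0, 0, 0.7, 0, 0, 0], [4.5, 0, 0, 0.6, 0, 0, 0], [4.5, 0, 0, 0.4, 0, 0, 0], [4.5, 0, 0, 0.2, 0, 0, 0], [4.5, 0, 0, 0.1, 0, 0, 0], [4.5, 0, 0, 0, 0, 0, 0], [6, 0, 0, 0, 0, 0, 0], [7, 0, 0, 0, 0, 0, 0], [8.54, 0, 0, 0, 0, 0, 0], [8.54, 0, 0, 0, 0, 0, 0], [8.54, 0, 0, 0, 0, 0, 0], [8.54, 0, 0, 0, 0, 0, 0], [8.54, 0, 0, -1.5, 0, 0, 0], [8.54, 0, 0, -2.5, 0, 0, 0], [8.54, 0, 0, -2.5, 0, 0, 0], [8.54, 0, 0, -2.5, 0, 0, 0], [8.54, 0, 0, -1.5, 0, 0, 0], [8.54, 0, 0, -1, 0, 0, 0], [8.54, 1.5, 0.3, 0, 0, 0, 0], [8.54, 3, 0.5, 0, 0, 0, 0]]
  ]
}}

```text
time: 15.15
tool_pos: [0.5971, -0.205, 0.1551]
tool_rot: [0.001, 0.78, 0.626, -0.0]
contact_force: [0.6, 0.2, 0.2]
gripper_width: 1.0
grasp_force: 0.0
```

>>> {"op": "jog_arm", "data": {
  "moves": [
    [[8.54, 3.5, 0.5, 0, 0, 0, 0], [8.54, 3.5, 0.5, 0, 0, 0, 0], [8.54, 3.4, 0.5, 0, 0, 0, 0], [8.54, 1.8, 0.3, 0, 0, 0, 0], [8.54, 0.7, 0.2, 0, 0, 0, 0], [8.54, 0, 0, 0, 0, 0, 0]]
  ]
}}

```text
time: 15.65
tool_pos: [0.6441, -0.0797, 0.1532]
tool_rot: [-0.001, 0.778, 0.628, -0.001]
contact_force: [-0.2, 0.0, -0.9]
gripper_width: 1.0
grasp_force: 0.0
```

```bash
python3 -c "from h import *;rep('A')"
```

```text
t 16.05 tcp [ 0.6442 -0.083   0.1548] xyaw 77.6 tz [-0. -0. -1.] Fz [-0.86 -0.15  0.32  0.22] -0.12 w 0.993 g 0.0
A tool cm at same z: [ 0.14 -0.05 -0.  ]
```

Descend 11.5 cm onto A, grip and lift.

>>> {"op": "jog_arm", "data": {
  "moves": [
    [[8.54, 0.1, 0, 1.5, 0, 0, 0], [8.54, 0, 0, 2.5, 0, 0, 0], [8.54, 0, 0, 2.5, 0, 0, 0], [8.54, 0, 0, 2.5, 0, 0, 0], [8.54, 0, 0, 1.5, 0, 0, 0], [8.54, 0, 0, 1, 0, 0, 0], [8.54, 0, 0, 0, 0, 0, 0], [4.5, 0, 0, 0, 0, 0, 0], [4.5, 0, 0, 0, 0, 0, 0], [4.5, 0, 0, 0, 0, 0, 0], [4.5, 0, 0, 0, 0, 0, 0], [4.5, 0, 0, 0, 0, 0, 0], [4.5, 0, 0, 0, 0, 0, 0], [4.5, 0, 0, -0.4, 0, 0, 0], [4.5, 0, 0, -0.6, 0, 0, 0], [4.5, 0, 0, -0.6, 0, 0, 0], [4.5, 0, 0, -0.4, 0, 0, 0], [4.5, 0, 0, 0, 0, 0, 0], [4.5, 0, 0, 0, 0, 0, 0]]
  ]
}}

```text
time: 17.63
tool_pos: [0.6449, -0.081, 0.0603]
tool_rot: [0.0, 0.779, 0.627, 0.0]
contact_force: [-0.4, 0.2, -1.4]
gripper_width: 0.619
grasp_force: 62.7
```

```bash
python3 -c "from h import *;rep('A','R','B')"
```

```text
t 18.03 tcp [ 0.6444 -0.0809  0.0595] xyaw 77.7 tz [-0.  0. -1.] Fz [-1.83 -0.77 -2.29 -1.03] -1.48 w 0.614 g 62.7
A tool cm at same z: [-0.06 -0.03  0.  ]
R tool cm at same z: [ 1.910e+01 -1.752e+01  1.000e-02]
B tool cm at same z: [-4.100e-01 -1.777e+01  1.000e-02]
```

A is light too. I'll put it back and go to B, which should be heavy.

>>> {"op": "jog_arm", "data": {
  "moves": [
    [[4.5, 0, 0, 0.7, 0, 0, 0], [4.5, 0, 0, 0.6, 0, 0, 0], [4.5, 0, 0, 0.4, 0, 0, 0], [4.5, 0, 0, 0.2, 0, 0, 0], [4.5, 0, 0, 0.1, 0, 0, 0], [4.5, 0, 0, 0, 0, 0, 0], [6, 0, 0, 0, 0, 0, 0], [7, 0, 0, 0, 0, 0, 0], [8.54, 0, 0, 0, 0, 0, 0], [8.54, 0, 0, 0, 0, 0, 0], [8.54, 0, 0, 0, 0, 0, 0], [8.54, 0, 0, 0, 0, 0, 0], [8.54, 0, 0, -1.5, 0, 0, 0], [8.54, 0, 0, -2.5, 0, 0, 0], [8.54, 0, 0, -2.5, 0, 0, 0], [8.54, 0, 0, -2.5, 0, 0, 0], [8.54, 0, 0, -1.5, 0, 0, 0], [8.54, 0, 0, -1, 0, 0, 0], [8.54, 0, -1.5, 0, 0, 0, 0], [8.54, 0, -3, 0, 0, 0, 0]]
  ]
}}

```text
time: 19.7
tool_pos: [0.6023, -0.072, 0.1562]
tool_rot: [0.001, 0.779, 0.627, 0.001]
contact_force: [-0.1, 0.3, 0.3]
gripper_width: 0.999
grasp_force: 0.0
```

>>> {"op": "jog_arm", "data": {
  "moves": [
    [[8.54, -0.1, -3, 0, 0, 0, 0], [8.54, -0.1, -3, 0, 0, 0, 0], [8.54, -0.1, -3, 0, 0, 0, 0], [8.54, -0.1, -2.5, 0, 0, 0, 0], [8.54, 0, -1.2, 0, 0, 0, 0], [8.54, 0, -0.6, 0, 0, 0, 0]]
  ]
}}

```text
time: 20.2
tool_pos: [0.4678, -0.0464, 0.154]
tool_rot: [-0.001, 0.779, 0.627, -0.0]
contact_force: [-0.1, -0.7, 0.4]
gripper_width: 0.999
grasp_force: 0.0
```

```bash
python3 -c "from h import *;rep('B')"
```

```text
t 20.6 tcp [ 0.4705 -0.0471  0.1548] xyaw 77.7 tz [-0.  0. -1.] Fz [ 0.03  0.17 -0.44 -0.27] -0.13 w 1.003 g 0.0
B tool cm at same z: [-0.   -0.05  0.  ]
```

>>> {"op": "jog_arm", "data": {
  "moves": [
    [[8.54, 0, 0, 1.5, 0, 0, 0], [8.54, 0, 0, 2.5, 0, 0, 0], [8.54, 0, 0, 2.5, 0, 0, 0], [8.54, 0, 0, 2.5, 0, 0, 0], [8.54, 0, 0, 1.5, 0, 0, 0], [8.54, 0, 0, 1, 0, 0, 0], [8.54, 0, 0, 0, 0, 0, 0], [4.5, 0, 0, 0, 0, 0, 0], [4.5, 0, 0, 0, 0, 0, 0], [4.5, 0, 0, 0, 0, 0, 0], [4.5, 0, 0, 0, 0, 0, 0], [4.5, 0, 0, 0, 0, 0, 0], [4.5, 0, 0, 0, 0, 0, 0], [4.5, 0, 0, -0.4, 0, 0, 0], [4.5, 0, 0, -0.6, 0, 0, 0], [4.5, 0, 0, -0.6, 0, 0, 0], [4.5, 0, 0, -0.4, 0, 0, 0], [4.5, 0, 0, 0, 0, 0, 0], [4.5, 0, 0, 0, 0, 0, 0]]
  ]
}}

```text
time: 22.18
tool_pos: [0.47, -0.0469, 0.06]
tool_rot: [0.0, 0.779, 0.627, 0.0]
contact_force: [-0.8, -0.3, -4.0]
gripper_width: 0.619
grasp_force: 63.7
```

```bash
python3 -c "from h import *;rep('B','R')"
```

```text
t 22.58 tcp [ 0.4697 -0.0469  0.0596] xyaw 77.7 tz [-0.  0. -1.] Fz [-4.25 -4.54 -4.54 -3.26] -4.15 w 0.617 g 63.7
B tool cm at same z: [-0.01  0.03 -0.  ]
R tool cm at same z: [19.49  0.28  0.  ]
```

B weighs about 4.15 N, so it is heavy. I'll carry it to the near slot.

>>> {"op": "jog_arm", "data": {
  "moves": [
    [[4.5, 0, 0, -0.8, 0, 0, 0], [4.5, 0, 0, -2, 0, 0, 0], [4.5, 0, 0, -2.5, 0, 0, 0], [4.5, 0, 0, -2.2, 0, 0, 0], [4.5, 0, 0, -1.5, 0, 0, 0], [4.5, 1, 0.1, 0, 0, 0, 0], [4.5, 2, 0.1, 0, 0, 0, 0], [4.5, 3, 0.1, 0, 0, 0, 0], [4.5, 3, 0, 0, 0, 0, 0], [4.5, 3, 0, 0, 0, 0, 0], [4.5, 3, 0, 0, 0, 0, 0], [4.5, 2.5, 0, 0, 0, 0, 0], [4.5, 1.3, 0, 0, 0, 0, 0], [4.5, 0.7, 0, 0, 0, 0, 0], [4.5, 0, 0, 0.8, 0, 0, 0], [4.5, 0, 0, 1, 0, 0, 0], [4.5, 0, 0, 0.7, 0, 0, 0], [4.5, 0, 0, 0.3, 0, 0, 0], [4.5, 0, 0, 0, 0, 0, 0]]
  ]
}}

```text
time: 24.17
tool_pos: [0.5131, 0.1418, 0.1197]
tool_rot: [-0.001, 0.779, 0.627, -0.002]
contact_force: [-0.6, -0.5, -3.4]
gripper_width: 0.615
grasp_force: 64.2
```

```bash
python3 -c "from h import *;rep('R')"
```

```text
t 24.57 tcp [0.5147 0.143  0.1223] xyaw 77.7 tz [ 0.001  0.    -1.   ] Fz [-3.81 -3.62 -4.25 -4.6 ] -4.07 w 0.613 g 64.2
R tool cm at same z: [-0.01 -0.07 -0.  ]
```

>>> {"op": "jog_arm", "data": {
  "moves": [
    [[4.5, 0, 0, 0.6, 0, 0, 0], [4.5, 0, 0, 0.6, 0, 0, 0], [4.5, 0, 0, 0.4, 0, 0, 0], [4.5, 0, 0, 0.2, 0, 0, 0], [4.5, 0, 0, 0.2, 0, 0, 0], [4.5, 0, 0, 0.2, 0, 0, 0], [4.5, 0, 0, 0.2, 0, 0, 0], [4.5, 0, 0, 0.1, 0, 0, 0], [4.5, 0, 0, 0, 0, 0, 0]]
  ]
}}

```text
time: 25.32
tool_pos: [0.5144, 0.143, 0.097]
tool_rot: [-0.0, 0.779, 0.627, -0.0]
contact_force: [-1.7, -0.1, -1.2]
gripper_width: 0.62
grasp_force: 64.4
```

```bash
python3 -c "from h import *;rep('R')"
```

```text
t 25.72 tcp [0.5145 0.143  0.097 ] xyaw 77.7 tz [ 0.  0. -1.] Fz [ 0.12  0.   -0.07 -0.33] -0.07 w 0.617 g 64.4
R tool cm at same z: [-0.01 -0.05 -0.  ]
```

Fz is about 0, so the pan carries its weight. Release and go up.

>>> {"op": "jog_arm", "data": {
  "moves": [
    [[6, 0, 0, 0, 0, 0, 0], [7, 0, 0, 0, 0, 0, 0], [8.54, 0, 0, 0, 0, 0, 0], [8.54, 0, 0, 0, 0, 0, 0], [8.54, 0, 0, 0, 0, 0, 0], [8.54, 0, 0, 0, 0, 0, 0], [8.54, 0, 0, -1, 0, 0, 0], [8.54, 0, 0, -2, 0, 0, 0], [8.54, 0, 0, -2.5, 0, 0, 0], [8.54, 0, 0, -2.5, 0, 0, 0], [8.54, 0, 0, -2.5, 0, 0, 0], [8.54, 0, 0, -2, 0, 0, 0], [8.54, -2, -1, -1, 0, 0, 0], [8.54, -3, -2, -1, 0, 0, 0], [8.54, -3, -2, 0, 0, 0, 0], [8.54, -3, -2, 0, 0, 0, 0], [8.54, -2, -2, 0, 0, 0, 0], [8.54, -1, -1, 0, 0, 0, 0], [8.54, 0, 0, 0, 0, 0, 0], [8.54, 0, 0, 0, 0, 0, 0]]
  ]
}}

```text
time: 27.38
tool_pos: [0.387, 0.0273, 0.2427]
tool_rot: [0.001, 0.779, 0.627, 0.001]
contact_force: [1.4, 0.3, -0.0]
gripper_width: 1.001
grasp_force: 0.0
```

Run:
```python
from h import *
rep()
for n in("scene","top"):
    f=grab_frame(n); cv2.imwrite(f"pics/{n}3.png",cv2.resize(f["color"][120:330,60:500],(800,382),interpolation=cv2.INTER_CUBIC))
    for o in("canister_a","oil_bottle","eyepiece"):
      for r in regions_of(o,f)[:4]:
        P=world(f,r["pixels"])
        if len(P)<10: continue
        z=np.percentile(P[:,2],95); T=P[abs(P[:,2]-z)<.006]
        print(n,o,round(r["p"],2),z.round(3),((T.max(0)+T.min(0))/2).round(3))
```

```text
t 27.78 tcp [0.3871 0.0279 0.2416] xyaw 77.7 tz [-0.001  0.    -1.   ] Fz [-0.62 -0.05  0.45 -0.83] -0.26 w 1.0 g 0.0
scene canister_a 0.91 0.087 [ 0.645 -0.08   0.087]
scene canister_a 0.85 0.088 [ 0.581 -0.243  0.086]
scene canister_a 0.8 0.142 [0.538 0.236 0.14 ]
scene canister_a 0.59 0.142 [0.516 0.141 0.141]
scene oil_bottle 0.76 0.069 [ 0.529 -0.164  0.069]
scene oil_bottle 0.59 0.087 [ 0.645 -0.081  0.087]
scene eyepiece 0.59 0.064 [0.536 0.029 0.063]
top canister_a 0.83 0.145 [0.513 0.139 0.145]
top canister_a 0.78 0.145 [0.534 0.235 0.144]
top canister_a 0.76 0.091 [ 0.579 -0.243  0.09 ]
top canister_a 0.6 0.091 [ 0.642 -0.082  0.09 ]
top eyepiece 0.69 0.145 [0.534 0.234 0.144]
```

View pics/scene3.png

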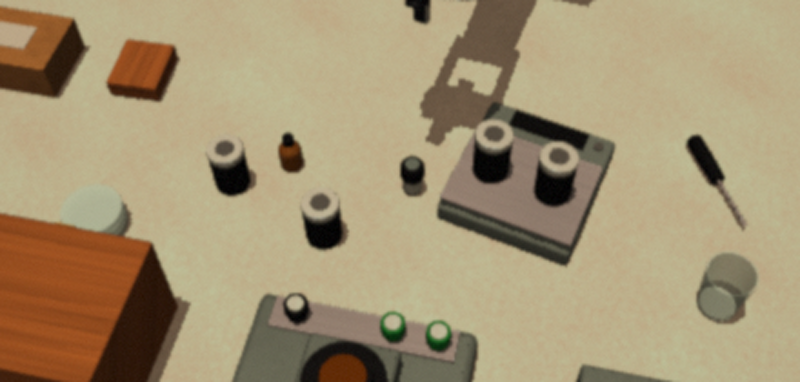

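Both heavy canisters stand upright on the pan, at crop pixels (493,150) and (557,172). Their tops are at about 0.140–0.145 m in the two views, which fits a pan sunk under two heavy ones. The two light ones are back where they stood, at (229,165) and (322,220), and the bystanders have not moved.

```bash
python3 -c "from plant import *;print(job_done())"
```

```text
the job is handed in; nothing more can be done
None
```

The job is handed in: the two heavy canisters (about 4.1 N each) stand upright on the scale's pan, and the two light ones (about 1.2 N) are back where they started, with the bystanders undisturbed, after about 28 s.

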